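# Shut one valve snug on a crowded manifold and vent its line

### The job

Shut the blue valve on the bench manifold: turn its knob clockwise until you feel it meet its soft seat, then squeeze the seal by turning on about 10 degrees more, never over 20 (the steel collar beneath turns along with it), and hold it there a moment. Let go, leaving it shut, then press the orange button fully in to vent the line and release it. Do not touch the other valve knobs on the panel, and leave the things standing around it where they are.

Things in the scene. Friction and masses are not known exactly. Their poses are not given: they have to be found in the camera images.
- blue_grip (a point): Grip point of the BLUE valve knob, the one to shut: on its turning axis, 12 mm below its flat top. The knob is an upright bar 38 mm long, 14 mm thick, 38 mm tall (its foot is 26 mm below this point) on a round skirt 36 mm across, 6 mm thick. x: along the bar towards the end with the white line; z up, the turning axis. Clockwise from above shuts it. Neighbour knobs stand 62 mm away, centre to centre.
- blue_pointer (a point): End of the blue knob's white line: top edge of the bar, 18 mm from the turning axis. The knob turns easily (0.04 N m, stays where left) clockwise for 0.5 to 1.1 rad until it meets its seat; where varies and cannot be seen, only felt: from there the torque rises by 1 N m per rad as the soft seal is squeezed. Let go, it eases back to the seat and stays shut.
- blue_mark (a point): Yellow mark on the steel collar (49 mm across, 4 mm thick) under the blue knob: on its upper edge, 24 mm from the axis. At the start it lies at a small black line on the fixed grey base. The collar stands still until the valve has met its seat, then turns clockwise with the knob, against a spring (1 N m per rad), and goes back when the knob is let go; 10 degrees is 4 mm of the mark's travel.
- blue_valve: Fixed round grey base of the blue valve, 58 mm across and 6 mm thick; origin at the centre of its underside, on the console's top and on the turning axis, 43 mm below the knob's grip point. z up; its x axis points to the black line.
- vent_top (a point): Top centre of the orange vent button, 24 mm across, in a grey housing on the console's top, on the robot's side of the row of knobs; z up, it is pressed straight down.
- vent (a joint): Travel of the vent button: 0 m up, 0.006 m fully in. It springs back; fully in takes 5 N.
- console: White flat-topped console 190 mm (its x) by 300 mm (its y) by 60 mm high, fixed; origin at the centre of its underside, x axis away from the robot at yaw 0. Its four valves stand 62 mm apart in a row along its y, 35 mm from its centre towards +x; which knob stands where varies.
- green_valve: Green valve, a neighbour in the row that must not be touched: same shape as the blue one, its bar at any angle, so it reaches up to 20 mm from its axis above its 58 mm base; its top is 55 mm above the console's top. Origin at the centre of its underside, on the console's top.
- white_valve: White valve, a neighbour in the row that must not be touched: same shape as the blue one, its bar at any angle, so it reaches up to 20 mm from its axis above its 58 mm base; its top is 55 mm above the console's top. Origin at the centre of its underside, on the console's top.
- black_valve: Black valve, a neighbour in the row that must not be touched: same shape as the blue one, its bar at any angle, so it reaches up to 20 mm from its axis above its 58 mm base; its top is 55 mm above the console's top. Origin at the centre of its underside, on the console's top.
- gel: Bystander: clear bottle with a white cap, 56 mm across, 130 mm tall, loose on the table; origin at the centre of its underside.
- dish: Bystander: steel bowl, 90 mm across, 35 mm tall, loose on the table; origin at the centre of its underside.
- swabs: Bystander: green carton 70 x 110 x 45 mm high, loose on the table; origin at the centre of its underside.

How it is judged:
By the outcome, as a careful person would: the job done as asked, in the order asked, and still so for the second after the job is handed in, with the robot touching nothing.
It also fails if it takes over 58 s, if anything falls off the work surface, if the arm or the gripper's body presses on something with over 40 N, if the wrist force passes 120 N, or if a joint passes its speed limit or range.

### The arm

A 6-joint arm with a two-finger parallel gripper is mounted at the origin on the work surface. World frame = base frame: x ahead of the robot, y to its left, z up, the work surface at z = 0. Lengths are in mm, angles in rad, forces in N, time in s.
With the tool pointing down it reaches from about 250 to 775 mm from the base axis. Payload 4 kg.
Tool frame: the origin (TCP) lies midway between the tips of the shut fingers; the grasp point (between the pads) lies 19 mm behind it (robot.grip_depth is the distance from the TCP to the grasp point, in mm); z points along the fingers, x is the direction in which the jaws open and shut, and the axes are right-handed (so a half turn about z gives the same grasp; the last joint's range is limited). The gripper opens to 85 mm and grips with 20 to 120 N. Pads are 22 mm wide; open, the fingers measure 114 mm over their backs; the gripper's body (76 mm by 85 mm) begins 54 mm behind the grasp point. The pads swing forward as they close: fully open they stand 13 mm farther back than shut.
Start: joints at [1.108, 0.087, 1.371, -0, 1.684, -0.103], TCP at [193.658, 514.796, 231.341] pointing down, gripper open.
Joint ranges: [-3.1, 3.1], [-0.76, 2.03], [0.27, 2.55], [-1.08, 4.22], [0.17, 2.65], [-2.57, 2.57]. Speed limits (rad/s): [2.79, 2.79, 3.14, 3.14, 3.14, 3.14].

### API

Orientations are given as a unit quaternion [x, y, z, w].
In Python, from station import status, imaging, job, robot gives the robot as it stands.
- The arm moves only by the tool send_rows, never from a script. Its argument "increments" is a list that holds one entry, the list of rows, each a list of 7 numbers: the turn, a rotation vector about the world's x, y, z in units of 5 degrees (1.0 is 5 degrees), then the shift along the world's x, y, z in units of 30 mm (1.0 is 30 mm), then the closure, from 0 (fully open) to 1 (shut). A call has 1 to 20 rows; each row shifts and turns the pose as measured when the row begins; what a row does not reach is not made up. A row lasts 1/12 s, in which the tool goes at most 41.7 mm and 7.16 degrees, less where a joint would pass 70% of its speed; a pose out of reach is approached as far as the arm can. A call is refused whole if a number of a shift passes 1 or a number of a turn 1, either way. A call with a gripper value outside its range is refused whole. The fingers move at their own pace and stop on an object; "force" is the grip in N (left out, the last holds). Time passes only in rows, so rows that do not move let the fingers close. It gives the time, the measured TCP pose, the force and the opening at its end, in the units of the state.
- status.get_state(): the state, without advancing time (a new reading comes with each control period).
- imaging.grab_frame(name): name is "scene" or "top" or "wrist"; returns a dict with "image" (400x640x3 uint8, red, green, blue), "K" (3x3 intrinsics, pixels), "camera_from_world" (4x4, takes a point from world to camera coordinates); the wrist camera has in their place "tool_from_camera" (4x4, takes a point from camera to tool coordinates, whose origin is the TCP and whose axes are the tool frame's). Camera axes: x right, y up, looking along -z (the intrinsics and any distortion apply to the point x, -y, -z); pixel columns grow to the right and rows downward; lengths in mm; the calibration is good to about 2 mm. The wrist camera is an equidistant fisheye: a pixel r from the principal point sees the ray r / f radians off the axis. A picture is of the moment at which its call begins: read the wrist's pose just before it. There is no depth.
- job.job_done(): hands the job in, once; it reports no verdict.
The state is a dict: "time": time; "joints": joint angles; "joint_velocities": joint speeds; "effort": joint torques, N m; "position": TCP position; "tcp_rot": TCP orientation; "wrist_force": force on the tool from outside, world axes, zero at the start; "moment": the same for the moment, N m; "grip_width": finger opening in mm.
Only numpy, scipy, OpenCV 4.12 (cv2) and the standard library are available. Lean on these libraries where they do the work, as an engineer would, in place of code of your own. Each camera call takes 0.05 s, during which the arm holds its last target.

## Working session

There is one attempt and no reset: what is moved stays moved. The work goes in short steps, Python scripts to look and compute and a tool call to move; the robot and the scene stay as the last step left them, time stands still between calls to the robot, and variables do not carry over. Pictures are saved under pics/ and viewed, and the job is handed in when it is done.

Besides the shell and the picture viewer there is one more tool, called after "Emit:" by a JSON object that holds its "fn" and its "kwargs", one argument or row to a line. send_rows: Moves the arm, as the interface text tells. Its arguments: {"type":"object","properties":{"increments":{"type":"array"},"force":{"type":"number"}},"required":["increments"]}

```bash
mkdir -p pics; ls; python3 - <<'E'
from station import status, imaging, robot
import cv2
s=status.get_state(); print(s); print([a for a in dir(robot) if a[0]!='_'])
for n in ['scene','top','wrist']:
    f=imaging.grab_frame(n); cv2.imwrite(f'pics/a_{n}.png',f['image'][:,:,::-1]); print(n,f['K'],f.get('camera_from_world'),f.get('tool_from_camera'),f.keys())
E
```

```text
pics
{'time': 0.0, 'joints': array([ 1.10791322e+00,  8.79515927e-02,  1.37228192e+00,  1.81185948e-05,
        1.68359802e+00, -1.03092254e-01]), 'joint_velocities': array([-0.00140315,  0.00144376,  0.00019307,  0.00065578, -0.00041461,
       -0.00140486]), 'effort': array([-2.65021547e-03, -3.51897418e+01, -3.13263631e+01, -2.91130482e-04,
        1.09612785e-02,  1.31143659e-05]), 'position': array([193.41124145, 514.33131808, 230.12695429]), 'tcp_rot': array([ 8.22214967e-01,  5.69175979e-01, -9.85441794e-04,  5.31165435e-04]), 'wrist_force': array([ 0.59512301, -0.27836526, -1.29919647]), 'moment': array([-0.00038844, -0.00964136, -0.02799604]), 'grip_width': 85.2098643936109}
['MotionError', 'grip_depth']
scene [[423.0499692    0.         323.30981702]
 [  0.         423.0499692  196.55820838]
 [  0.           0.           1.        ]] [[ 5.63899607e-01  8.25754345e-01 -1.21241768e-02 -3.81145703e+02]
 [-6.19142665e-01  4.32430751e-01  6.55489135e-01  3.30473081e+02]
 [ 5.46515868e-01 -3.62123470e-01  7.55107276e-01 -1.37436621e+03]
 [ 0.00000000e+00  0.00000000e+00  0.000000
[... 281 characters left out ...]
9324023e-01 -2.17812067e-02  1.44095648e-01 -6.30451700e+02]
 [-1.44055815e-01  3.39511241e-03  9.89563740e-01 -8.20445326e+02]
 [ 0.00000000e+00  0.00000000e+00  0.00000000e+00  1.00000000e+00]] None dict_keys(['image', 'K', 'camera_from_world'])
wrist [[309.70691629   0.         321.73815796]
 [  0.         309.70691629 196.10427832]
 [  0.           0.           1.        ]] None [[ 9.99999577e-01  7.73181925e-04  4.99187715e-04 -3.31330190e-01]
 [ 8.92009613e-04 -9.47779836e-01 -3.18924109e-01 -8.17930589e+01]
 [ 2.26533694e-04  3.18924419e-01 -9.47780124e-01 -1.42148195e+02]
 [ 0.00000000e+00  0.00000000e+00  0.00000000e+00  1.00000000e+00]] dict_keys(['image', 'K', 'tool_from_camera'])
```

View pics/a_scene.png

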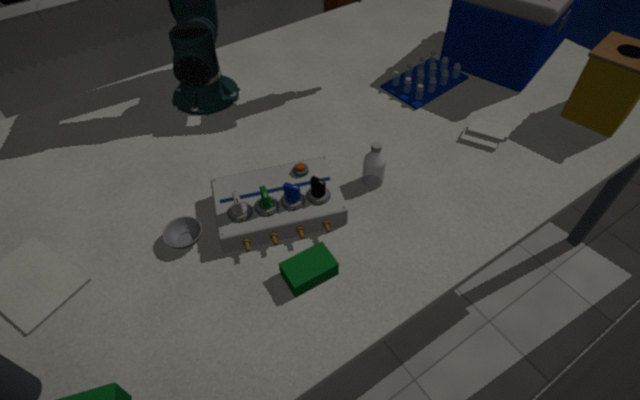

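View pics/a_top.png

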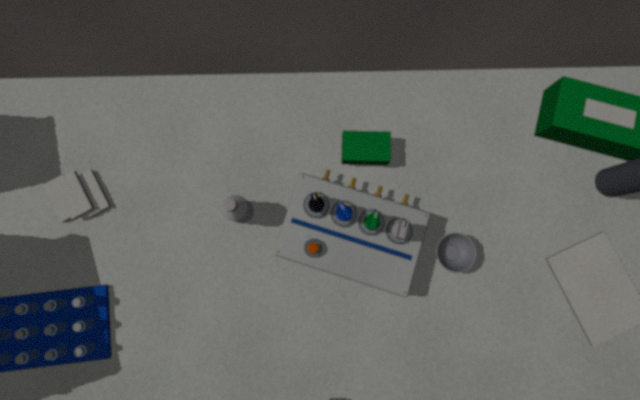

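View pics/a_wrist.png

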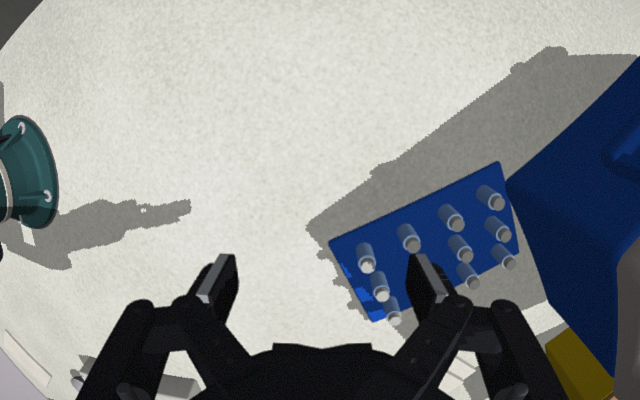

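The top view shows the row black (316,203), blue (344,212), green (372,221), white (399,231), with the vent at (314,247). I'll zoom in and measure.

```bash
cat > h.py <<'E'
import numpy as np, cv2
from station import status, imaging
from scipy.spatial.transform import Rotation as R
def ray(f,u,v,st=None):
    K=f['K']; x=(u-K[0,2])/K[0,0]; y=(v-K[1,2])/K[1,1]
    if 'camera_from_world' in f:
        T=np.linalg.inv(f['camera_from_world']); d=np.array([x,-y,-1.])
    else:
        T=np.eye(4);T[:3,:3]=R.from_quat(st['tcp_rot']).as_matrix();T[:3,3]=st['position'];T=T@f['tool_from_camera']
        r=np.hypot(x,y); d=np.array([np.sin(r)*x/max(r,1e-9),-np.sin(r)*y/max(r,1e-9),-np.cos(r)])
    return T[:3,3],T[:3,:3]@d
def onz(f,u,v,z,st=None):
    o,d=ray(f,u,v,st); return o+d*(z-o[2])/d[2]
def proj(f,p,st=None):
    K=f['K']
    if 'camera_from_world' in f: q=(f['camera_from_world']@np.r_[p,1])[:3]
    else:
        T=np.eye(4);T[:3,:3]=R.from_quat(st['tcp_rot']).as_matrix();T[:3,3]=st['position'];T=T@f['tool_from_camera']
        q=(np.linalg.inv(T)@np.r_[p,1])[:3]
    a=np.array([q[0],-q[1]]); 
    if 'camera_from_world' in f: n=a/-q[2]
    else: h=np.hypot(*a); n=a/h*np.arctan2(h,-q[2])
    return K[:2,:2]@n+K[:2,2]
def tri(r1,r2):
    (a,d),(b,e)=r1,r2; d=d/np.linalg.norm(d);e=e/np.linalg.norm(e)
    s=np.linalg.lstsq(np.c_[d,-e],b-a,rcond=None)[0]
    p,q=a+s[0]*d,b+s[1]*e; return (p+q)/2,np.linalg.norm(p-q)
E
python3 - <<'E'
from h import *
fs={n:imaging.grab_frame(n) for n in ['top','scene']}
for n,c in dict(top=(270,165,445,300),scene=(205,145,355,255)).items():
    im=fs[n]['image'][c[1]:c[3],c[0]:c[2],::-1]; im=cv2.convertScaleAbs(im,alpha=1.6)
    cv2.imwrite(f'pics/b_{n}.png',cv2.resize(im,None,fx=4.4,fy=4.4,interpolation=cv2.INTER_CUBIC))
    hsv=cv2.cvtColor(fs[n]['image'],cv2.COLOR_RGB2HSV)
    for nm,lo,hi in [('blue',(108,150,60),(125,255,255)),('orange',(3,150,100),(18,255,255)),('green',(50,150,40),(75,255,255))]:
        m=cv2.inRange(hsv,lo,hi); k,l,s,ce=cv2.connectedComponentsWithStats(m)
        for i in range(1,k):
            if s[i,4]>25: print(n,nm,s[i],ce[i].round(1), onz(fs[n],*ce[i],100).round(0))
E
```

```text
top blue [336 205  16  16 163] [343.4 213. ] [589. -27. 100.]
top blue [376 246  16   7  32] [384.2 248.9] [ 514. -107.  100.]
top blue [   0  286  109   82 3415] [ 61.9 325.5] [378. 536. 100.]
top blue [  3 361  20  10  77] [ 11.4 366.2] [304. 629. 100.]
top orange [308 243  10  10  83] [312.3 247.4] [520.  39. 100.]
top green [ 536   77  104   73 3954] [586.6 111.7] [ 796. -553.  100.]
top green [ 343  132   48   31 1394] [366.2 146.4] [729. -79. 100.]
top green [364 213  16  16 170] [371.5 221.4] [571. -84. 100.]
scene blue [399  95  10   5  32] [403.8  96.8] [475. 413. 100.]
scene blue [411 101  12   7  50] [416.7 103.7] [519. 420. 100.]
scene blue [284 183  15   7  40] [290.3 186. ] [582. -26. 100.]
scene blue [241 193  19   5  26] [249.3 194.9] [ 552. -116.  100.]
scene orange [297 163   7   5  27] [300.2 165.1] [538.  29. 100.]
scene green [261 187   6   8  28] [262.9 189.8] [556. -84. 100.]
scene green [267 197   6  10  32] [270.1 201.7] [597. -88. 100.]
scene green [ 280  243   57   46 1399] [307.9 265.1] [ 782. -108.  100.]
scene green [ 61 384  69  16 617] [101.7 393.9] [ 795. -511.  100.]
```

View pics/b_top.png

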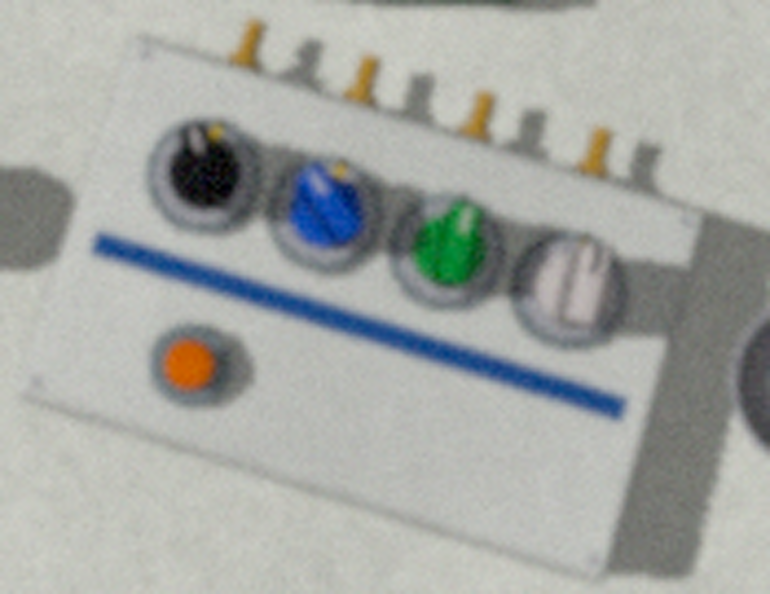

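View pics/b_scene.png

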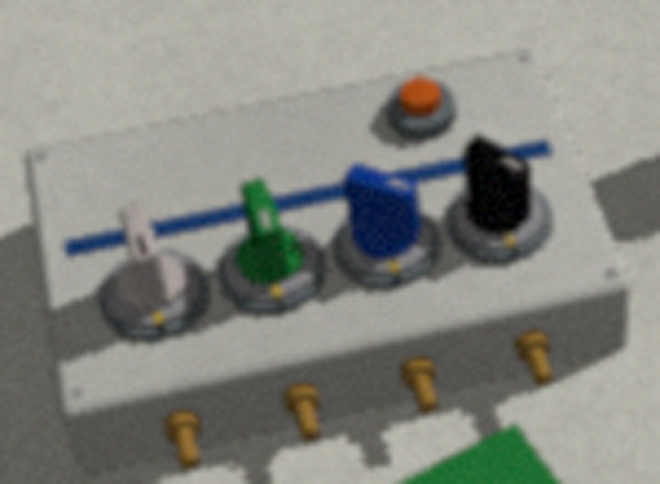

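Emit:
{"fn": "send_rows", "kwargs": {
  "increments": [
    [[0,0,-1,0.66,-0.9,0,0],[0,0,-1,0.66,-0.9,0,0],[0,0,-1,0.66,-0.9,0,0],[0,0,-1,0.66,-0.9,0,0],[0,0,-1,0.66,-0.9,0,0],[0,0,-1,0.66,-0.9,0,0],[0,0,-1,0.66,-0.9,0,0],[0,0,-1,0.66,-0.9,0,0],[0,0,-1,0.66,-0.9,0,0],[0,0,-1,0.66,-0.9,0,0],[0,0,-1,0.66,-0.9,0,0],[0,0,-1,0.66,-0.9,0,0],[0,0,-1,0.66,-0.9,0,0],[0,0,-1,0.66,-0.9,0,0],[0,0,-1,0.66,-0.9,0,0],[0,0,-1,0.66,-0.9,0,0],[0,0,-1,0.66,-0.9,0,0],[0,0,-1,0.66,-0.9,0,0],[0,0,-1,0.66,-0.9,0,0],[0,0,-1,0.66,-0.9,0,0]]
  ]
}}

```text
time: 1.92
position: [597.0, -49.5, 228.1]
tcp_rot: [0.954, -0.299, 0.001, -0.002]
wrist_force: [0.5, -0.5, -0.1]
grip_width: 85.5
```

Emit:
{"fn": "send_rows", "kwargs": {
  "increments": [
    [[0,0,-1,-0.06,0.15,-0.15,0.4],[0,0,-1,-0.06,0.15,-0.15,0.4],[0,0,-1,-0.06,0.15,-0.15,0.4],[0,0,-1,-0.05,0.15,-0.15,0.4],[0,0,-1,-0.05,0.15,-0.15,0.4],[0,0,0,0,0,0,0.4]]
  ]
}}

```text
time: 2.42
position: [591.9, -36.5, 199.8]
tcp_rot: [0.857, -0.515, -0.001, 0.0]
wrist_force: [-0.1, 0.7, 0.3]
grip_width: 51.1
```

```bash
python3 - <<'E'
from h import *
s=status.get_state(); f=imaging.grab_frame('wrist'); print(s['time'],s['position'],s['tcp_rot'],s['joints'],s['grip_width'],s['moment'])
cv2.imwrite('pics/c.png',f['image'][:,:,::-1])
import pickle; pickle.dump((s,f),open('c.pkl','wb'))
c=f['image'][150:350,220:420,::-1]; cv2.imwrite('pics/c2.png',cv2.resize(c,(600,600),interpolation=cv2.INTER_CUBIC))
E
```

```text
2.4167 [591.91508592 -36.49863824 199.83175498] [ 8.57175620e-01 -5.15023191e-01 -9.22641701e-04  4.67256427e-04] [-1.57073609e-01  1.92301381e-01  1.31481967e+00 -1.75611814e-04
  1.63653259e+00  9.24985086e-01] 51.128736465763765 [ 0.01625283 -0.01160317 -0.04145066]
```

View pics/c.png

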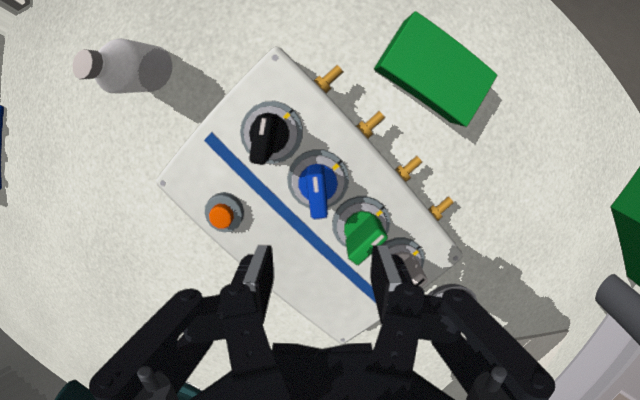

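View pics/c2.png

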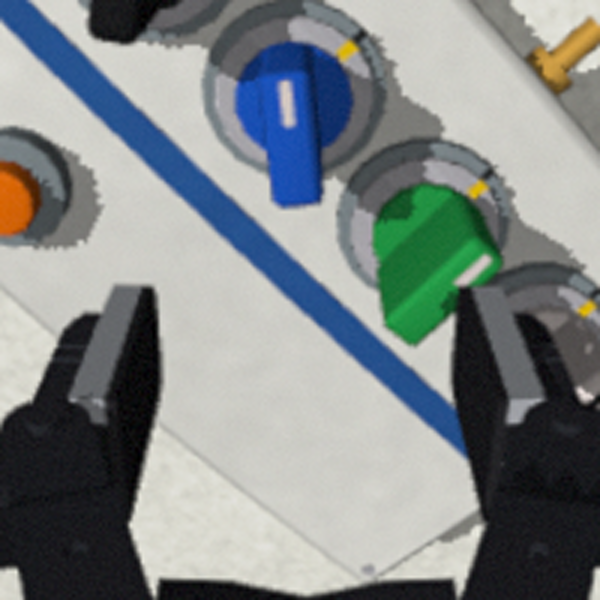

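```bash
python3 - <<'E'
from h import *
import pickle
s,f=pickle.load(open('c.pkl','rb'))
c=f['image'][140:230,275:365,::-1]; cv2.imwrite('pics/c3.png',cv2.resize(cv2.convertScaleAbs(c,alpha=1.3),(720,720),interpolation=cv2.INTER_CUBIC)[:600])
E
```

```text
(no output)
```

View pics/c3.png

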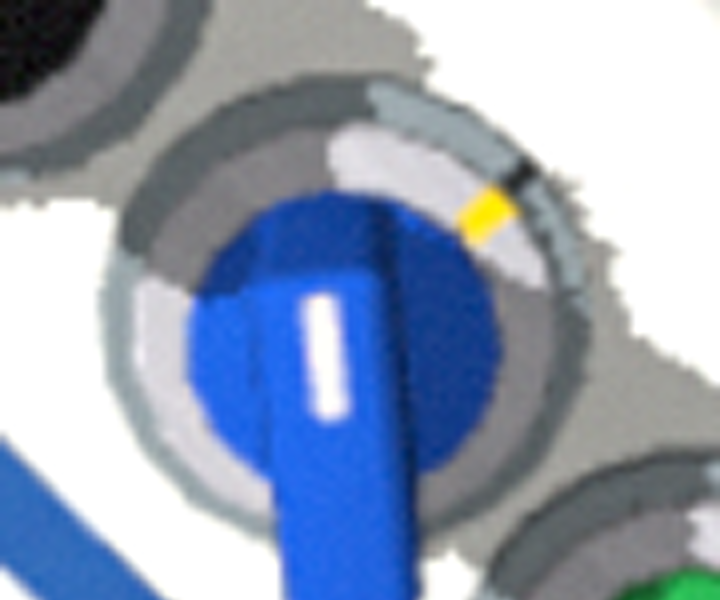

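```bash
python3 - <<'E'
from h import *
import pickle
s,f=pickle.load(open('c.pkl','rb'))
P=lambda u,v,z:onz(f,u,v,z,s)
a=P(314.4,174,115);b=P(319,217.7,115);c=P(314.75,176.9,115);d=P(316.5,192.3,115)
print('bar',a,b,np.linalg.norm(a-b),(a+b)/2,np.degrees(np.arctan2(*(a-b)[1::-1])),'line',c,d,np.linalg.norm(c-d),np.degrees(np.arctan2(*(c-d)[1::-1])))
# base ellipse: points on outline (crop3), base top edge z=66
pts=np.array([(108,320),(245,110),(350,76),(470,105),(560,200),(588,310),(150,440)])/8+[275,140]
q=np.array([P(u,v,66)[:2] for u,v in pts])
A=np.c_[2*q,np.ones(len(q))];x=np.linalg.lstsq(A,(q**2).sum(1),rcond=None)[0];r=np.sqrt(x[2]+x[:2]@x[:2]);print('base',x[:2],r)
m=P(275+487/8,140+213/8,70);print('mark',m,m[:2]-x[:2],np.hypot(*(m[:2]-x[:2])))
hsv=cv2.cvtColor(f['image'],cv2.COLOR_RGB2HSV)
m=cv2.inRange(hsv,(3,150,100),(15,255,255));k,l,st,ce=cv2.connectedComponentsWithStats(m)
for i in range(1,k):
  if st[i,4]>60:print(st[i],ce[i])
# orange triangulate w/ top cam
t=imaging.grab_frame('top');h2=cv2.cvtColor(t['image'],cv2.COLOR_RGB2HSV)
i=1+np.argmax(st[1:,4]);print(tri(ray(f,*ce[i],s),ray(t,312.3,247.4)))
for z in (75,80,85):print(P(*ce[i],z))
# console corners at z=60 : wrist
for u,v in [(277,47),(160,182),(341,341)]:print(P(u,v,60))
E
```

```text
bar [609.85755652 -21.0337705  115.        ] [579.86613409 -40.77236467 115.        ] 35.9040042244653 [594.86184531 -30.90306759 115.        ] 33.3505663406493 line [607.96535515 -22.32144926 115.        ] [597.70602987 -29.19820296 115.        ] 12.35085003800428 33.83366930870068
base [595.12187496 -31.90553295] 27.862515025527813
mark [614.12093473 -39.42232041  70.        ] [18.99905977 -7.51678746] 20.43199368373548
[209 204  22  24 421] [219.74584323 215.97862233]
(array([520.72527189,  38.15886393,  74.81194094]), np.float64(2.058007071103663))
[520.6465211   37.12024116  75.        ]
[523.34899572  36.45479726  80.        ]
[526.05147033  35.78935337  85.        ]
[685.69392198  58.15608715  60.        ]
[514.99917031 113.31667687  60.        ]
[ 422.22807492 -154.15709173   60.        ]
```

Emit:
{"fn": "send_rows", "kwargs": {
  "increments": [
    [[0,0,0.6,0.04,0.1,-0.6,0.62],[0,0,0.5,0.04,0.1,-0.6,0.62],[0,0,0,0,0,-0.4,0.62],[0,0,0,0,0,0,0.62]]
  ]
}}

```text
time: 2.85
position: [596.9, -32.2, 155.2]
tcp_rot: [0.884, -0.467, 0.004, -0.001]
wrist_force: [0.3, 0.2, -0.0]
grip_width: 32.4
```

```bash
cat > snap.py <<'E'
from h import *
import pickle,sys
n=sys.argv[1]; x0,y0,x1,y1=map(int,sys.argv[2:6])
s=status.get_state(); f=imaging.grab_frame('wrist')
print(s['time'],s['position'].round(1),'yaw',np.degrees(2*np.arctan2(s['tcp_rot'][1],s['tcp_rot'][0])).round(2),s['tcp_rot'].round(4),'q',s['joints'].round(3),s['grip_width'].round(1),'F',s['wrist_force'].round(2),'M',s['moment'].round(3))
pickle.dump((s,f),open(n+'.pkl','wb'))
c=f['image'][y0:y1,x0:x1,::-1]; k=min(800/(x1-x0),600/(y1-y0)); print('scale',k)
cv2.imwrite(f'pics/{n}.png',cv2.resize(cv2.convertScaleAbs(c,alpha=1.3),None,fx=k,fy=k,interpolation=cv2.INTER_CUBIC))
E
python3 snap.py d 240 140 400 260
```

```text
Traceback (most recent call last):
  File "snap.py", line 5, in <module>
    print(s['time'],s['position'].round(1),'yaw',np.degrees(2*np.arctan2(s['tcp_rot'][1],s['tcp_rot'][0])).round(2),s['tcp_rot'].round(4),'q',s['joints'].round(3),s['grip_width'].round(1),'F',s['wrist_force'].round(2),'M',s['moment'].round(3))
                                                                                                                                                                   ^^^^^^^^^^^^^^^^^^^^^
AttributeError: 'float' object has no attribute 'round'
```

```bash
sed -i "s/s\['grip_width'\].round(1)/round(s['grip_width'],1)/" snap.py
python3 snap.py d 240 140 400 260
```

```text
2.9 [597.4 -32.3 156.4] yaw -55.73 [ 0.884  -0.4674  0.0047 -0.001 ] q [-1.480e-01  2.130e-01  1.377e+00 -1.000e-03  1.542e+00  8.250e-01] 32.6 F [ 0.3  -0.24  0.18] M [ 0.025  0.012 -0.019]
scale 5.0
```

View pics/d.png

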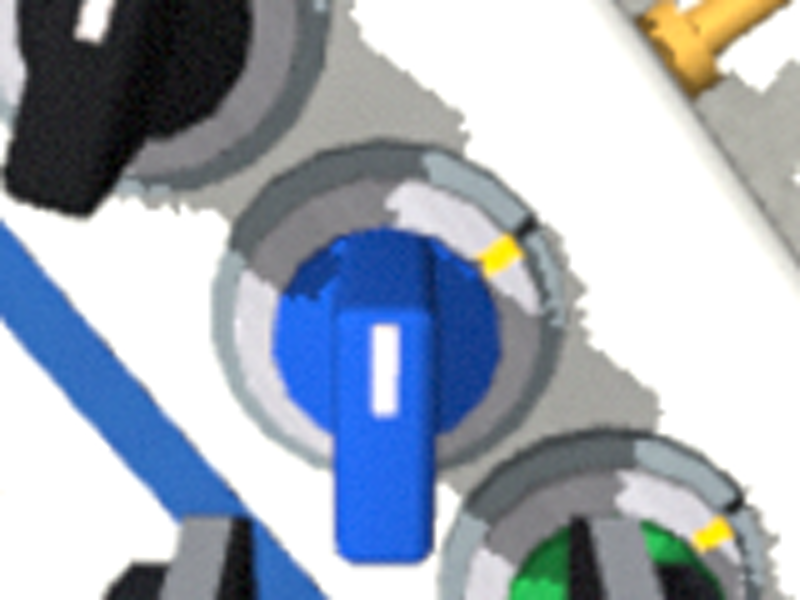

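```bash
python3 - <<'E'
from h import *
import pickle
s,f=pickle.load(open('d.pkl','rb'))
g=lambda u,v:(240+u/5,140+v/5)
P=lambda u,v,z:onz(f,*g(u,v),z,s)
a=P(385,308,115);b=P(384,561,115);c=P(385,325,115);d=P(385,414,115)
print('bar',a,b,np.linalg.norm(a-b),(a+b)/2,np.degrees(np.arctan2(*(a-b)[1::-1])),'line',np.linalg.norm(c-d),np.degrees(np.arctan2(*(c-d)[1::-1])))
print('width',np.linalg.norm(P(337,400,115)-P(432,400,115)))
pts=[(213,310),(300,175),(395,142),(480,165),(545,240),(562,320),(240,405),(300,458)]
q=np.array([P(u,v,66)[:2] for u,v in pts])
A=np.c_[2*q,np.ones(len(q))];x=np.linalg.lstsq(A,(q**2).sum(1),rcond=None)[0];print('base',x[:2],np.sqrt(x[2]+x[:2]@x[:2]))
m=P(501,255,70);print('mark',m,m[:2]-x[:2],np.hypot(*(m[:2]-x[:2])))
# two-view with previous wrist picture
s0,f0=pickle.load(open('c.pkl','rb'))
print(tri(ray(f0,314.4,174,s0),ray(f,*g(385,308),s)),tri(ray(f0,319,217.7,s0),ray(f,*g(384,561),s)))
print('mark',tri(ray(f0,275+487/8,140+213/8,s0),ray(f,*g(501,255),s)))
print('tcp px',proj(f,s['position'],s))
E
```

```text
bar [609.98640787 -20.9401077  115.        ] [579.90459449 -40.98056973 115.        ] 36.146031801427704 [594.94550118 -30.96033871 115.        ] 33.67149712451055 line 12.236524504818462 33.90835411508838
width 12.233536878704081
base [594.35492967 -31.65371543] 28.328720906940813
mark [614.05664879 -39.50837656  70.        ] [19.70171912 -7.85466114] 21.2097486550148
(array([609.55080836, -21.18705927, 113.61732697]), np.float64(0.06396773967438417)) (array([580.35445435, -40.60356298, 116.1285987 ]), np.float64(0.1524308142289554))
mark (array([614.32454822, -39.24187888,  71.16316547]), np.float64(0.02857059814088832))
tcp px [321.02842614 257.52007472]
```

Emit:
{"fn": "send_rows", "kwargs": {
  "increments": [
    [[0.03,0.1,-0.1,-0.08,0.04,-0.5,0.62],[0,0,0,0,0,-0.5,0.62],[0,0,0,0,0,-0.5,0.62],[0,0,0,0,0,-0.4,0.62],[0,0,0,0,0,0,0.62],[0,0,0,0,0,0,0.62]]
  ]
}}

```text
time: 3.45
position: [598.1, -32.3, 102.4]
tcp_rot: [0.881, -0.473, 0.005, -0.002]
wrist_force: [-0.3, -1.2, -0.2]
grip_width: 32.1
```

```bash
python3 snap.py e 240 140 400 260
```

```text
3.45 [598.1 -32.3 102.4] yaw -56.47 [ 0.881  -0.4731  0.0055 -0.002 ] q [-0.149  0.245  1.449  0.     1.436  0.837] 32.1 F [-0.34 -1.18 -0.19] M [-0.062 -0.059  0.026]
scale 5.0
```

View pics/e.png

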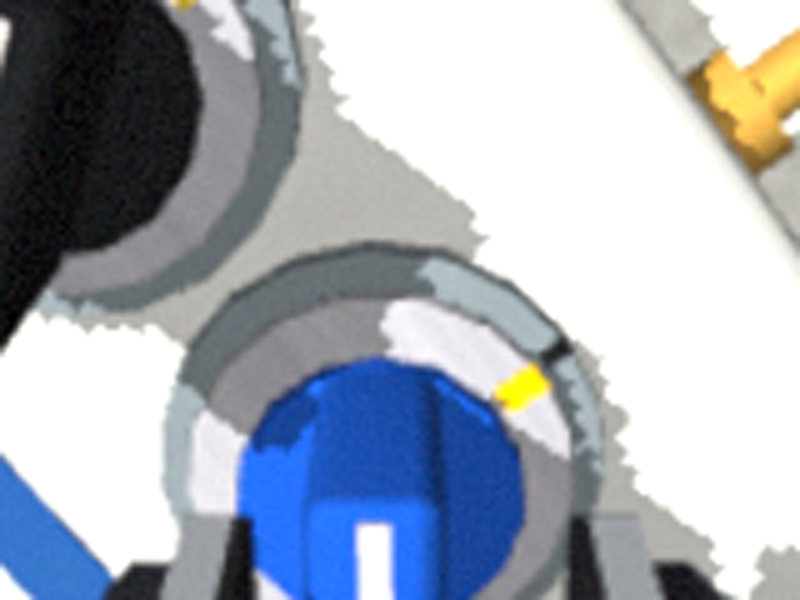

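Emit:
{"fn": "send_rows", "kwargs": {
  "increments": [
    [[0.03,0.1,0,-0.1,0.04,0,0.62],[0.03,0.1,0,-0.05,0.02,-0.15,0.62],[0,0.05,0,0,0,-0.15,0.62],[0,0,0,0,0,-0.15,0.62],[0,0,0,0,0,0,0.62]]
  ]
}}

```text
time: 3.92
position: [595.0, -30.6, 91.2]
tcp_rot: [0.881, -0.473, -0.004, 0.0]
wrist_force: [-0.3, 0.8, -1.3]
grip_width: 32.4
```

```bash
python3 snap.py f 240 180 400 300
```

```text
3.9167 [595.  -30.6  91.2] yaw -56.48 [ 8.810e-01 -4.732e-01 -3.700e-03  2.000e-04] q [-0.148  0.259  1.454  0.002  1.435  0.838] 32.4 F [-0.31  0.85 -1.32] M [ 0.038  0.003 -0.036]
scale 5.0
```

View pics/f.png

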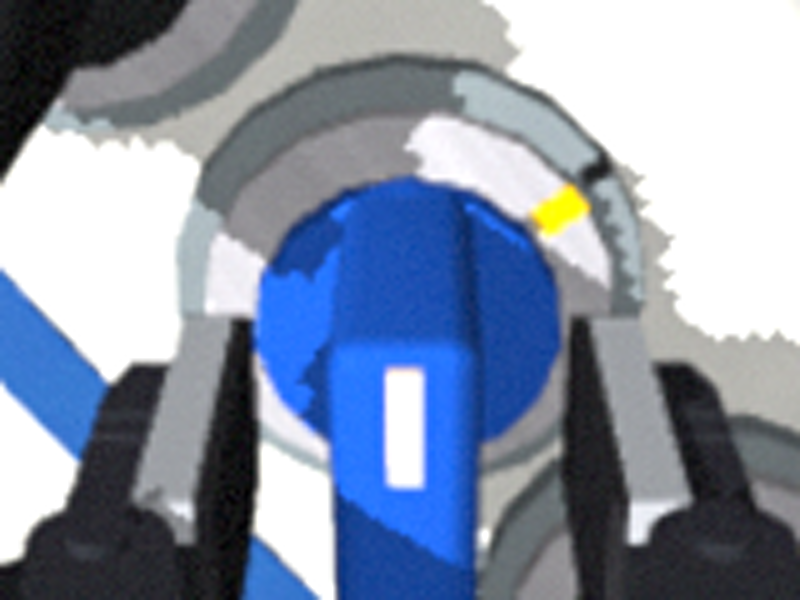

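Emit:
{"fn": "send_rows", "kwargs": {
  "increments": [
    [[0,0,0,0,0,-0.16,0.62],[0,0,0,0,0,-0.1,0.62],[0,0,0,0,0,0,0.9],[0,0,0,0,0,0,0.9],[0,0,0,0,0,0,0.9],[0,0,0,0,0,0,0.9]]
  ],
  "force": 40
}}

```text
time: 4.47
position: [595.3, -30.1, 83.7]
tcp_rot: [0.881, -0.473, -0.003, -0.0]
wrist_force: [0.2, 0.6, -0.7]
grip_width: 13.4
```

```bash
python3 snap.py g 240 180 400 300
```

```text
4.4667 [595.3 -30.1  83.7] yaw -56.46 [ 8.81e-01 -4.73e-01 -3.50e-03 -3.00e-04] q [-0.147  0.264  1.463  0.003  1.42   0.838] 13.4 F [ 0.25  0.62 -0.71] M [-0.015 -0.019 -0.058]
scale 5.0
```

View pics/g.png

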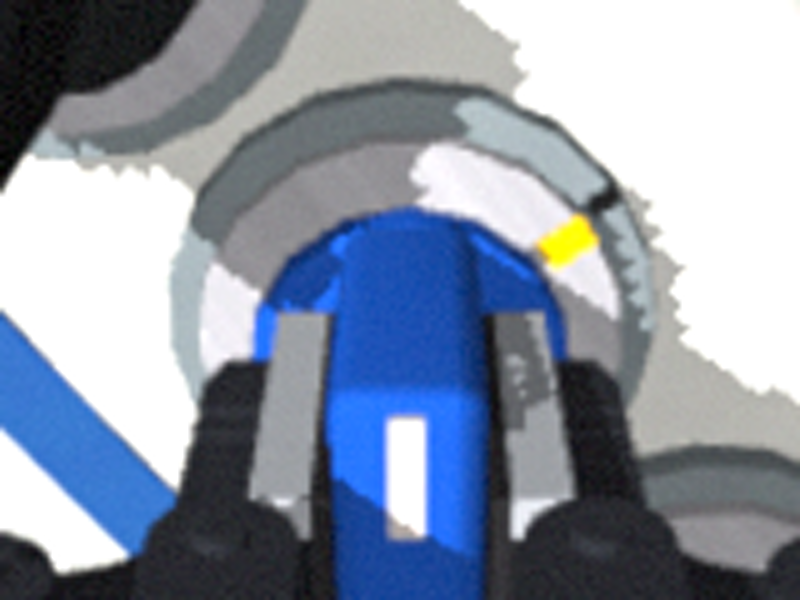

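Emit:
{"fn": "send_rows", "kwargs": {
  "increments": [
    [[0,0,-1,0,0,0,0.9],[0,0,-1,0,0,0,0.9],[0,0,-1,0,0,0,0.9],[0,0,-1,0,0,0,0.9],[0,0,-1,0,0,0,0.9],[0,0,0,0,0,0,0.9]]
  ]
}}

```text
time: 5.02
position: [595.5, -30.9, 83.7]
tcp_rot: [0.751, -0.66, -0.003, -0.0]
wrist_force: [-0.2, 0.6, -0.3]
grip_width: 13.5
```

```bash
cat > feel.py <<'E'
from h import *
import sys,pickle
n=sys.argv[1]; nb=int(sys.argv[2]) if len(sys.argv)>2 else 4
ax=np.array([594.8,-31.2]); M=[];A=[]
for i in range(nb):
    s=status.get_state(); f=imaging.grab_frame('wrist'); M.append(np.r_[s['moment'],s['wrist_force']])
    h=cv2.cvtColor(f['image'],cv2.COLOR_RGB2HSV); m=cv2.inRange(h,(25,150,120),(35,255,255))
    k,l,st,ce=cv2.connectedComponentsWithStats(m); best=[]
    for j in range(1,k):
        if st[j,4]<8: continue
        p=onz(f,*ce[j],70,s)[:2]-ax
        if 15<np.hypot(*p)<29: best.append((st[j,4],np.degrees(np.arctan2(p[1],p[0])).round(2),np.hypot(*p).round(1),ce[j].round(1)))
    A.append(best)
M=np.array(M)
print(s['time'],s['position'].round(1),'yaw',np.degrees(2*np.arctan2(s['tcp_rot'][1],s['tcp_rot'][0])).round(2),'q6',s['joints'][5].round(3),round(s['grip_width'],1))
print('M',M.mean(0).round(3)[:3],'Mz',M[:,2].round(3),'F',M.mean(0).round(1)[3:]); print('mark',A[0],A[-1])
pickle.dump((s,f),open(n+'.pkl','wb'))
c=f['image'][180:300,240:400,::-1]; cv2.imwrite(f'pics/{n}.png',cv2.resize(cv2.convertScaleAbs(c,alpha=1.3),None,fx=5,fy=5,interpolation=cv2.INTER_CUBIC))
E
python3 feel.py h1
```

```text
5.1667 [595.5 -30.9  83.7] yaw -82.39 q6 1.289 13.4
M [-0.009  0.022  0.045] Mz [0.018 0.051 0.05  0.059] F [-0.1  0.6 -0.5]
mark [(np.int32(50), np.float64(-23.98), np.float64(21.0), array([341.6, 217.8]))] [(np.int32(47), np.float64(-23.62), np.float64(20.9), array([341.5, 217.9]))]
```

View pics/h1.png

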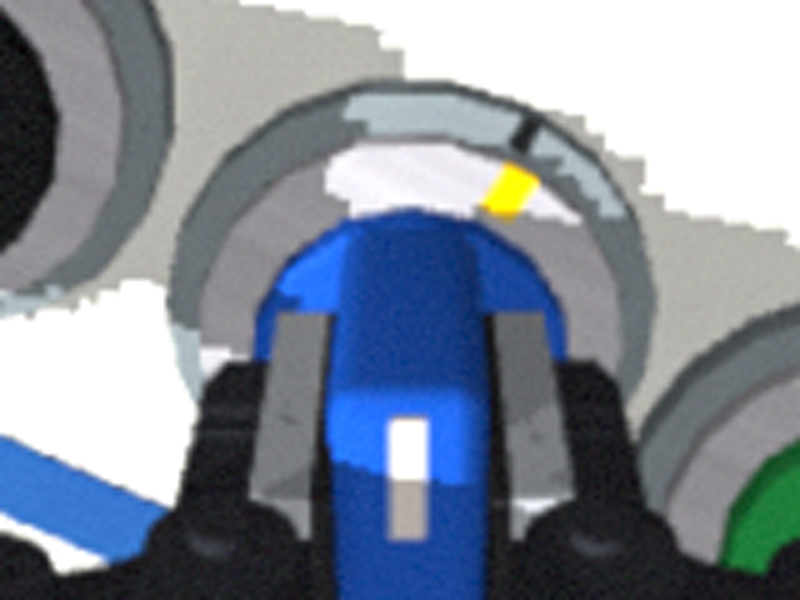

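Emit:
{"fn": "send_rows", "kwargs": {
  "increments": [
    [[0,0,-0.8,0,0,0,0.9],[0,0,0,0,0,0,0.9]]
  ]
}}

```text
time: 5.38
position: [595.5, -31.0, 83.7]
tcp_rot: [0.729, -0.685, -0.002, -0.0]
wrist_force: [0.1, -0.3, -0.7]
grip_width: 13.2
```

```bash
python3 feel.py h2
```

```text
5.5333 [595.5 -31.   83.7] yaw -86.29 q6 1.357 13.2
M [-0.016  0.029  0.051] Mz [0.063 0.086 0.02  0.036] F [ 0.  -0.4 -0.1]
mark [(np.int32(49), np.float64(-23.67), np.float64(20.8), array([338.9, 217. ]))] [(np.int32(48), np.float64(-23.7), np.float64(20.8), array([339., 217.]))]
```

Emit:
{"fn": "send_rows", "kwargs": {
  "increments": [
    [[0,0,-0.8,0,0,0,0.9],[0,0,0,0,0,0,0.9]]
  ]
}}

```text
time: 5.75
position: [595.5, -31.1, 83.7]
tcp_rot: [-0.705, 0.709, 0.002, 0.0]
wrist_force: [0.3, 1.3, -0.6]
grip_width: 13.1
```

```bash
python3 feel.py h3
```

```text
5.9 [595.5 -31.1  83.7] yaw 269.8 q6 1.425 13.4
M [-0.044  0.053  0.037] Mz [ 0.022  0.09   0.042 -0.005] F [-0.3  0.4 -0.4]
mark [(np.int32(45), np.float64(-23.58), np.float64(21.0), array([336.6, 215.6]))] [(np.int32(46), np.float64(-23.41), np.float64(20.9), array([336.5, 215.7]))]
```

Emit:
{"fn": "send_rows", "kwargs": {
  "increments": [
    [[0,0,-0.9,0,0,0,0.9],[0,0,0,0,0,0,0.9]]
  ]
}}

```text
time: 6.12
position: [595.4, -31.2, 83.7]
tcp_rot: [-0.677, 0.736, 0.002, 0.0]
wrist_force: [-0.7, 0.3, 1.0]
grip_width: 13.2
```

```bash
python3 feel.py h4
```

```text
6.2667 [595.5 -31.2  83.7] yaw 265.39 q6 1.501 13.7
M [-0.033  0.032  0.06 ] Mz [0.038 0.041 0.068 0.092] F [-0.   0.3  0.6]
mark [(np.int32(49), np.float64(-23.68), np.float64(21.0), array([333.7, 214.6]))] [(np.int32(48), np.float64(-23.6), np.float64(20.9), array([333.7, 214.8]))]
```

Emit:
{"fn": "send_rows", "kwargs": {
  "increments": [
    [[0,0,-0.8,0,0,0,0.9],[0,0,0,0,0,0,0.9]]
  ]
}}

```text
time: 6.48
position: [595.4, -31.3, 83.7]
tcp_rot: [-0.652, 0.758, 0.002, 0.0]
wrist_force: [-0.8, 0.2, -0.7]
grip_width: 13.4
```

```bash
python3 feel.py h5
```

```text
6.6333 [595.5 -31.3  83.7] yaw 261.51 q6 1.569 13.3
M [-0.053  0.043  0.095] Mz [0.095 0.08  0.101 0.106] F [-0.5 -0.1 -0.7]
mark [(np.int32(48), np.float64(-27.54), np.float64(21.1), array([333.7, 214.5]))] [(np.int32(47), np.float64(-27.66), np.float64(21.0), array([333.8, 214.7]))]
```

Emit:
{"fn": "send_rows", "kwargs": {
  "increments": [
    [[0,0,-0.6,0,0,0,0.9],[0,0,0,0,0,0,0.9],[0,0,-0.6,0,0,0,0.9],[0,0,0,0,0,0,0.9]]
  ]
}}

```text
time: 7.02
position: [595.4, -31.5, 83.7]
tcp_rot: [-0.613, 0.79, 0.002, 0.0]
wrist_force: [0.3, -1.4, -0.2]
grip_width: 13.5
```

```bash
python3 feel.py h6
```

```text
7.1667 [595.4 -31.5  83.7] yaw 255.73 q6 1.67 13.2
M [-0.068  0.04   0.189] Mz [0.197 0.231 0.157 0.17 ] F [-0.4 -0.7 -0.1]
mark [(np.int32(42), np.float64(-33.24), np.float64(21.3), array([333.7, 214.2]))] [(np.int32(39), np.float64(-33.0), np.float64(21.4), array([333.7, 214. ]))]
```

View pics/h6.png

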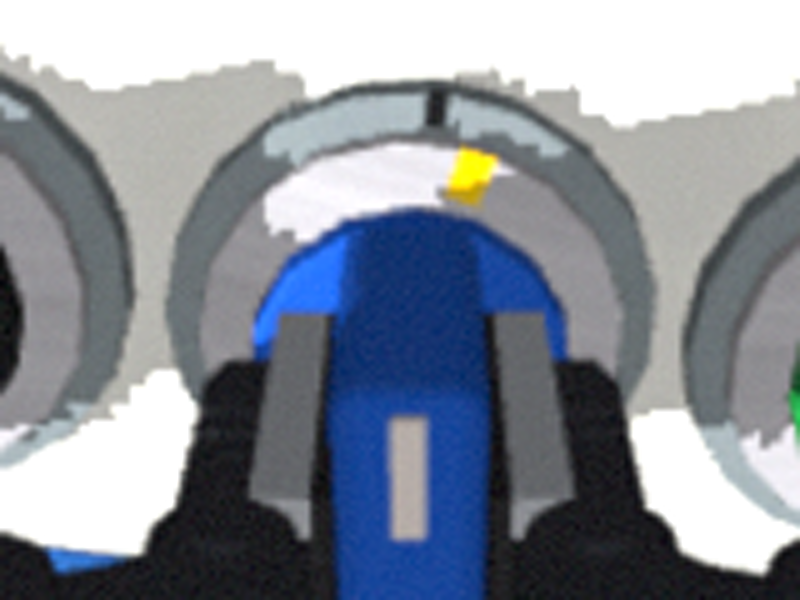

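Emit:
{"fn": "send_rows", "kwargs": {
  "increments": [
    [[0,0,-0.1,0,0,0,0.9],[0,0,0,0,0,0,0.9],[0,0,0,0,0,0,0.9],[0,0,0,0,0,0,0.9],[0,0,0,0,0,0,0.9],[0,0,0,0,0,0,0.9],[0,0,0,0,0,0,0.9],[0,0,0,0,0,0,0.9],[0,0,0,0,0,0,0.9],[0,0,0,0,0,0,0.9],[0,0,0,0,0,0,0.9],[0,0,0,0,0,0,0.9]]
  ]
}}

```text
time: 8.22
position: [595.4, -31.5, 83.7]
tcp_rot: [-0.611, 0.791, 0.002, 0.0]
wrist_force: [0.1, -0.1, -0.2]
grip_width: 13.3
```

```bash
python3 feel.py h7 6
```

```text
8.4667 [595.4 -31.5  83.7] yaw 255.36 q6 1.677 13.2
M [-0.093  0.057  0.225] Mz [0.256 0.211 0.222 0.233 0.216 0.213] F [ 0.1 -0.2  0.2]
mark [(np.int32(36), np.float64(-33.51), np.float64(21.5), array([333.8, 213.8]))] [(np.int32(38), np.float64(-33.3), np.float64(21.5), array([333.6, 213.9]))]
```

Emit:
{"fn": "send_rows", "kwargs": {
  "increments": [
    [[0,0,0,0,0,0,0.66],[0,0,0,0,0,0,0.66],[0,0,0,0,0,0,0.66],[0,0,0,0,0,0,0.66],[0,0,0,0,0,0,0.66]]
  ]
}}

```text
time: 8.93
position: [595.9, -31.3, 83.9]
tcp_rot: [-0.61, 0.792, 0.002, 0.001]
wrist_force: [0.1, 0.7, 0.3]
grip_width: 29.0
```

```bash
python3 feel.py i1 2
```

```text
8.9833 [595.9 -31.3  84. ] yaw 255.25 q6 1.678 29.4
M [-0.002  0.003  0.   ] Mz [ 0.002 -0.001] F [0.  0.2 0.4]
mark [(np.int32(48), np.float64(-21.51), np.float64(20.9), array([326. , 213.8]))] [(np.int32(48), np.float64(-21.57), np.float64(21.0), array([326. , 213.6]))]
```

View pics/i1.png

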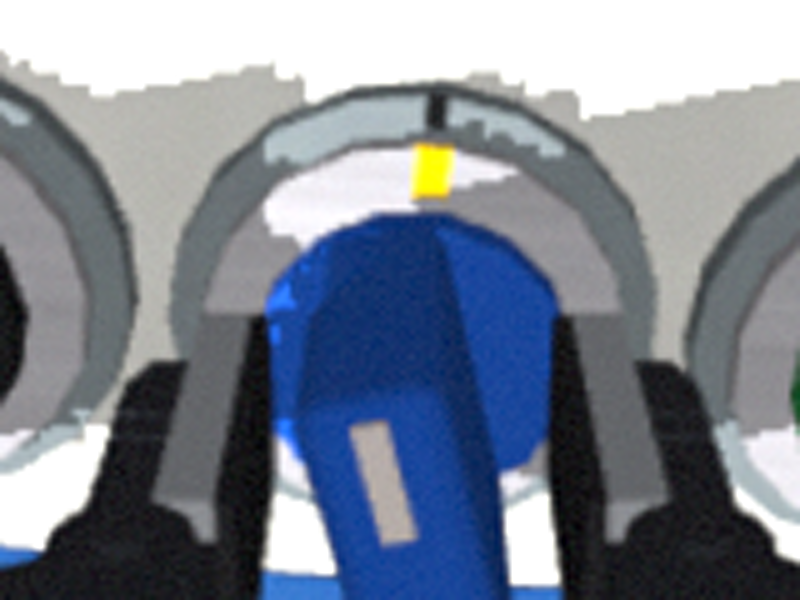

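Emit:
{"fn": "send_rows", "kwargs": {
  "increments": [
    [[0,0,0,0,0,0.3,0.66],[0,0,0,0,0,0.6,0.66],[0,0,0,0,0,0.8,0.66],[0,0,0,-0.5,0.5,0.8,0.8],[0,0,0,-0.5,0.5,0,1],[0,0,0,-0.5,0.5,0,1],[0,0,0,0,0,0,1],[0,0,0,0,0,0,1]]
  ]
}}

```text
time: 9.7
position: [549.6, 14.5, 166.7]
tcp_rot: [-0.61, 0.793, 0.001, 0.002]
wrist_force: [0.5, -1.1, -0.2]
grip_width: -0.2
```

```bash
python3 snap.py j 0 0 640 400
```

```text
9.7 [549.6  14.5 166.7] yaw 255.12 [-0.6096  0.7927  0.0009  0.0023] q [-0.079  0.106  1.478  0.004  1.555  1.751] -0.2 F [ 0.48 -1.06 -0.16] M [-0.01   0.025 -0.021]
scale 1.25
```

View pics/j.png

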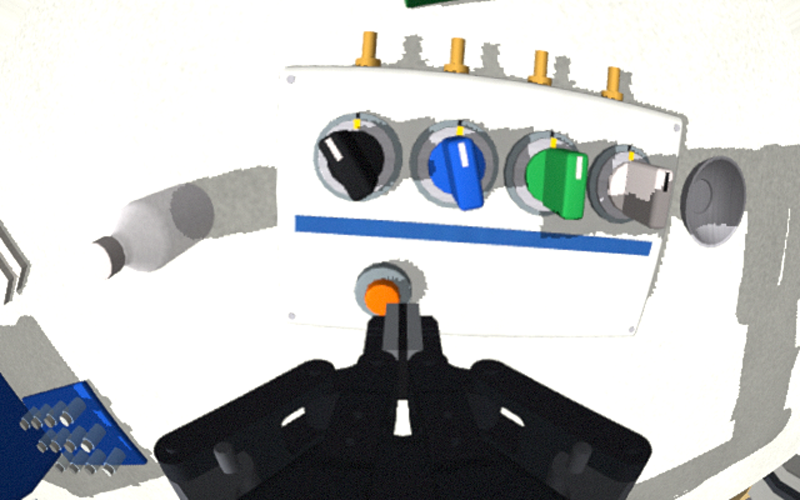

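```bash
python3 - <<'E'
from h import *
import pickle
def blob(f):
    h=cv2.cvtColor(f['image'],cv2.COLOR_RGB2HSV);m=cv2.inRange(h,(3,150,100),(15,255,255));k,l,st,ce=cv2.connectedComponentsWithStats(m);i=1+np.argmax(st[1:,4]);return st[i],ce[i]
R_=[]
for n in 'cj':
    s,f=pickle.load(open(n+'.pkl','rb'));st,c=blob(f);print(st,c);R_.append(ray(f,*c,s))
    for z in (75,80):print(z,onz(f,*c,z,s))
    print('w',np.linalg.norm(onz(f,st[0],c[1],77,s)-onz(f,st[0]+st[2],c[1],77,s)))
print(tri(*R_))
s,f=pickle.load(open('j.pkl','rb'));c=f['image'][195:275,270:370,::-1];cv2.imwrite('pics/j2.png',cv2.resize(c,None,fx=6,fy=6,interpolation=cv2.INTER_CUBIC))
E
```

```text
[209 204  22  24 421] [219.74584323 215.97862233]
75 [520.6465211   37.12024116  75.        ]
80 [523.34899572  36.45479726  80.        ]
w 22.789841477501824
[292 224  28  29 519] [304.09633911 237.42003854]
75 [521.61036903  37.36710886  75.        ]
80 [523.89907376  36.4051668   80.        ]
w 23.395005154603496
(array([525.47978907,  35.82770091,  83.71270266]), np.float64(0.33224460045726845))
```

View pics/j2.png

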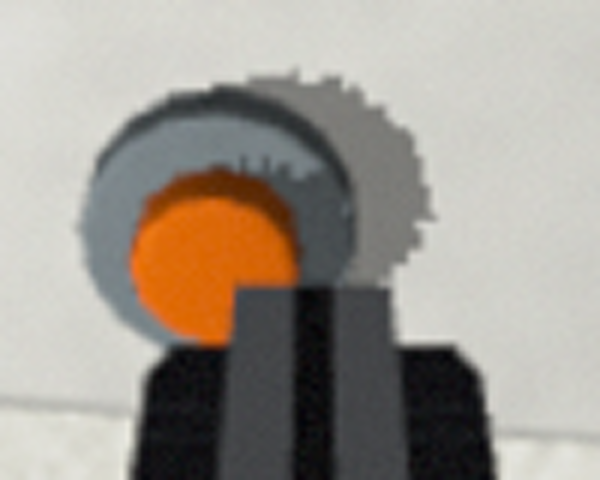

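Emit:
{"fn": "send_rows", "kwargs": {
  "increments": [
    [[0,0,0,-0.45,0.37,-0.3,1],[0,0,0,-0.4,0.35,-0.6,1],[0,0,0,0,0,-0.6,1],[0,0,0,0,0,-0.5,1],[0,0,0,0,0,0,1],[0,0,0,0,0,0,1]]
  ]
}}

```text
time: 10.25
position: [526.9, 33.5, 106.6]
tcp_rot: [-0.608, 0.794, -0.001, 0.004]
wrist_force: [0.6, 0.0, 0.8]
grip_width: 0.4
```

```bash
python3 snap.py k 240 160 400 280
```

```text
10.25 [526.9  33.5 106.6] yaw 254.89 [-0.608   0.7939 -0.0011  0.0038] q [-0.046  0.092  1.616  0.003  1.426  1.788] 0.4 F [0.58 0.02 0.81] M [-0.011 -0.02  -0.021]
scale 5.0
```

View pics/k.png

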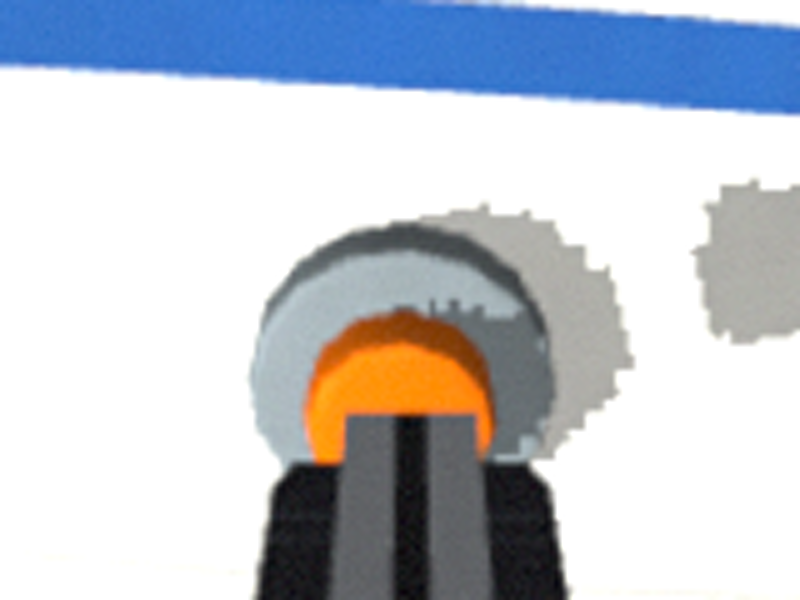

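Emit:
{"fn": "send_rows", "kwargs": {
  "increments": [
    [[0,0,0,-0.1,0.09,-0.3,1],[0,0,0,-0.05,0.05,-0.2,1],[0,0,0,0,0,-0.15,1],[0,0,0,0,0,0,1]]
  ]
}}

```text
time: 10.63
position: [524.4, 37.0, 87.9]
tcp_rot: [-0.607, 0.794, -0.003, 0.005]
wrist_force: [-0.3, -0.1, -0.2]
grip_width: 0.1
```

```bash
python3 snap.py l 240 160 400 280
```

```text
10.6333 [524.4  37.   87.9] yaw 254.79 [-0.6073  0.7944 -0.0025  0.0053] q [-0.039  0.099  1.648  0.003  1.383  1.796] 0.1 F [-0.26 -0.06 -0.18] M [-0.029 -0.001 -0.014]
scale 5.0
```

View pics/l.png

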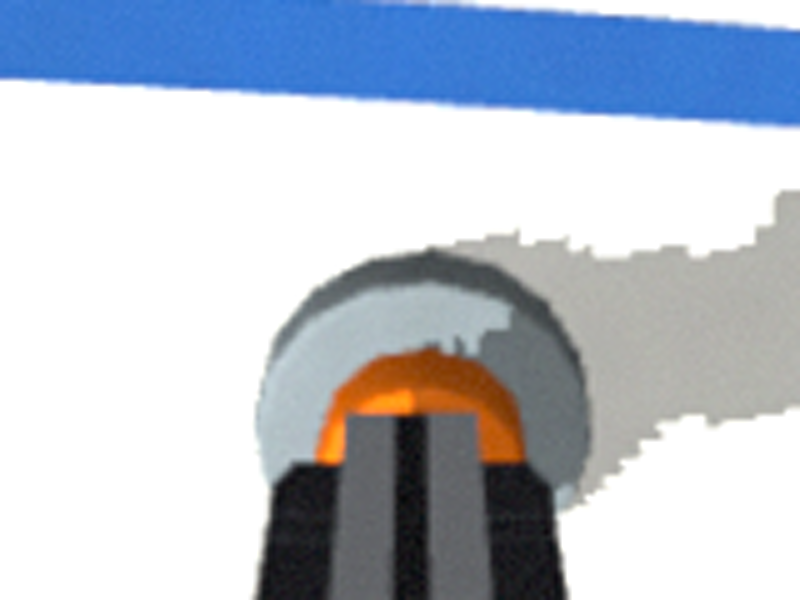

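Emit:
{"fn": "send_rows", "kwargs": {
  "increments": [
    [[0,0,0,0,0,-0.15,1],[0,0,0,0,0,-0.1,1]]
  ]
}}

```text
time: 10.85
position: [525.7, 36.9, 81.9]
tcp_rot: [-0.607, 0.794, -0.004, 0.007]
wrist_force: [-0.5, 0.2, 1.3]
grip_width: 0.1
```

Emit:
{"fn": "send_rows", "kwargs": {
  "increments": [
    [[0,0,0,0,0,-0.1,1],[0,0,0,0,0,0,1]]
  ]
}}

```text
time: 11.02
position: [525.8, 36.9, 79.0]
tcp_rot: [-0.607, 0.794, -0.004, 0.007]
wrist_force: [-1.2, -0.3, 3.2]
grip_width: -0.3
```

Emit:
{"fn": "send_rows", "kwargs": {
  "increments": [
    [[0,0,0,0,0,-0.08,1],[0,0,0,0,0,0,1]]
  ]
}}

```text
time: 11.18
position: [525.9, 36.9, 77.6]
tcp_rot: [-0.607, 0.794, -0.004, 0.007]
wrist_force: [-1.4, -0.6, 4.4]
grip_width: -0.0
```

Emit:
{"fn": "send_rows", "kwargs": {
  "increments": [
    [[0,0,0,0,0,-0.08,1],[0,0,0,0,0,0,1]]
  ]
}}

```text
time: 11.35
position: [526.2, 36.9, 76.6]
tcp_rot: [-0.607, 0.794, -0.004, 0.007]
wrist_force: [-2.3, -0.0, 4.5]
grip_width: -0.0
```

Emit:
{"fn": "send_rows", "kwargs": {
  "increments": [
    [[0,0,0,0,0,-0.1,1],[0,0,0,0,0,0,1]]
  ]
}}

```text
time: 11.52
position: [526.5, 36.9, 76.9]
tcp_rot: [-0.607, 0.794, -0.005, 0.008]
wrist_force: [-3.0, -0.5, 3.5]
grip_width: -0.1
```

Emit:
{"fn": "send_rows", "kwargs": {
  "increments": [
    [[0,0,0,0,0,-0.12,1],[0,0,0,0,0,0,1]]
  ]
}}

```text
time: 11.68
position: [527.1, 36.9, 77.0]
tcp_rot: [-0.608, 0.794, -0.006, 0.009]
wrist_force: [-3.6, 0.4, 3.7]
grip_width: -0.2
```

```bash
python3 snap.py m 240 160 400 280
```

```text
11.6833 [527.1  36.9  77. ] yaw 254.82 [-0.6075  0.7942 -0.0056  0.0087] q [-0.039  0.108  1.661  0.002  1.352  1.796] -0.2 F [-3.59  0.44  3.67] M [ 0.001  0.581 -0.039]
scale 5.0
```

View pics/m.png

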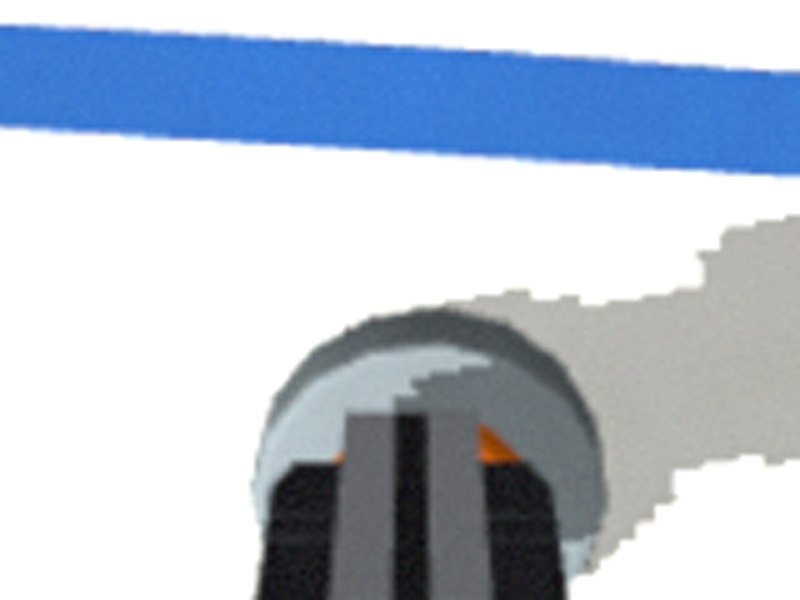

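Emit:
{"fn": "send_rows", "kwargs": {
  "increments": [
    [[0,0,0,0,0,0.3,1],[0,0.2,0,-0.15,0,0,1],[0,0.1,0,-0.05,0,0,1],[0,0,0,0,0,0,1]]
  ]
}}

```text
time: 12.07
position: [521.8, 36.9, 86.7]
tcp_rot: [-0.607, 0.794, 0.002, -0.001]
wrist_force: [0.9, -0.4, -0.1]
grip_width: -0.2
```

```bash
python3 snap.py n 240 160 400 280
```

```text
12.0667 [521.8  36.9  86.7] yaw 254.82 [-0.6075  0.7943  0.0019 -0.0012] q [-3.900e-02  1.060e-01  1.643e+00  1.000e-03  1.397e+00  1.797e+00] -0.2 F [ 0.88 -0.36 -0.07] M [-0.002 -0.023 -0.005]
scale 5.0
```

View pics/n.png

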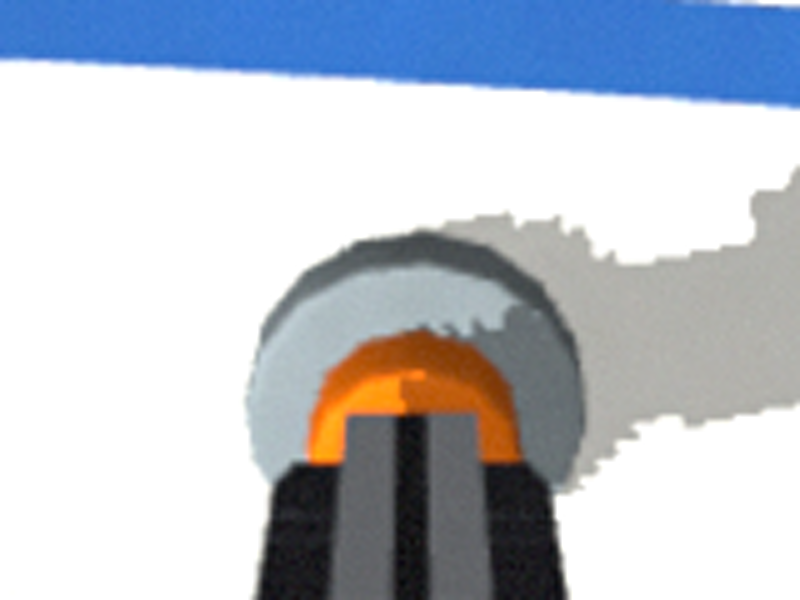

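Emit:
{"fn": "send_rows", "kwargs": {
  "increments": [
    [[0,0,0,0,0,-0.2,1],[0,0.03,0,0,0,-0.2,1],[0,0.03,0,0,0,-0.2,1]]
  ]
}}

```text
time: 12.37
position: [522.8, 36.9, 75.1]
tcp_rot: [-0.608, 0.794, 0.003, -0.002]
wrist_force: [-21.0, 1.0, 55.9]
grip_width: 0.2
```

```bash
python3 snap.py o 240 160 400 280
```

```text
12.3667 [522.8  36.9  75.1] yaw 254.83 [-0.6076  0.7942  0.0027 -0.0025] q [-3.800e-02  1.200e-01  1.652e+00  1.000e-03  1.377e+00  1.797e+00] 0.2 F [-21.01   1.05  55.95] M [ 0.066  3.776 -0.021]
scale 5.0
```

View pics/o.png

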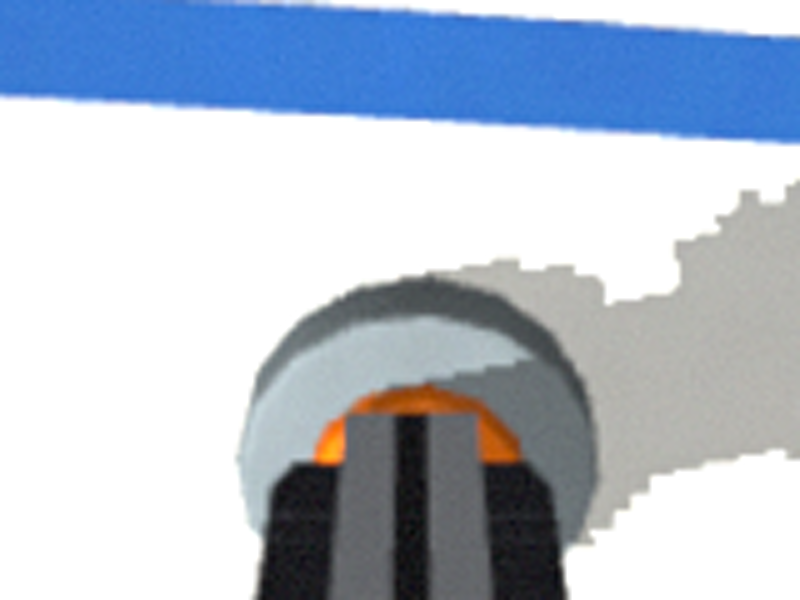

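Hard stop reached: force is far above 5 N and the button is flush. I'll release it now.

Emit:
{"fn": "send_rows", "kwargs": {
  "increments": [
    [[0,0,0,0,0,0.05,1],[0,0,0,0,0,0.2,1],[0,0,0,0,0,0.6,1],[0,0,0,-0.3,0,0.9,1],[0,0,0,-0.9,0,0.9,1],[0,0,0,-0.9,0,0.9,1],[0,0,0,-0.9,0,0.9,1],[0,0,0,-0.5,0,0,1],[0,0,0,0,0,0,1]]
  ]
}}

```text
time: 13.17
position: [410.7, 36.8, 209.1]
tcp_rot: [-0.608, 0.794, 0.006, -0.007]
wrist_force: [1.0, 0.9, -1.1]
grip_width: -0.0
```

```bash
python3 snap.py p 0 0 640 400; python3 - <<'E'
from h import *
f=imaging.grab_frame('top');c=f['image'][120:310,220:490,::-1];cv2.imwrite('pics/q.png',cv2.resize(cv2.convertScaleAbs(c,alpha=1.5),None,fx=2.9,fy=2.9,interpolation=cv2.INTER_CUBIC))
E
```

```text
13.1667 [410.7  36.8 209.1] yaw 254.83 [-0.6076  0.7942  0.0065 -0.0072] q [-4.900e-02 -2.060e-01  1.692e+00  1.000e-03  1.674e+00  1.787e+00] -0.0 F [ 1.02  0.94 -1.06] M [ 0.032 -0.058 -0.024]
scale 1.25
```

View pics/p.png

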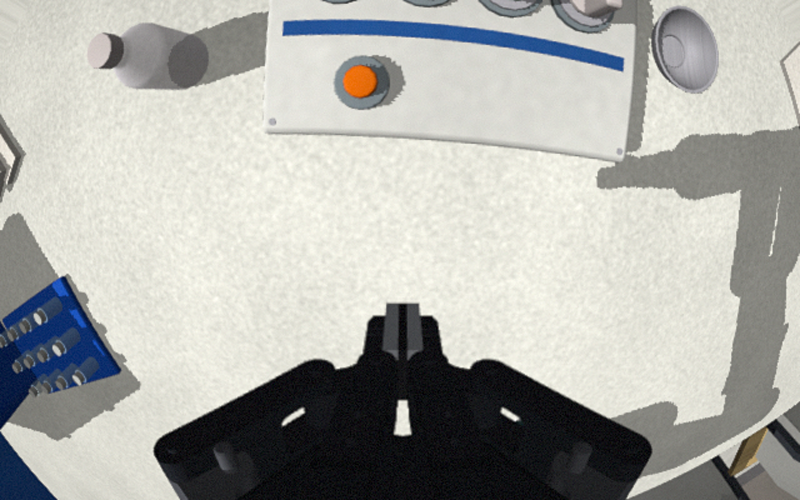

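View pics/q.png

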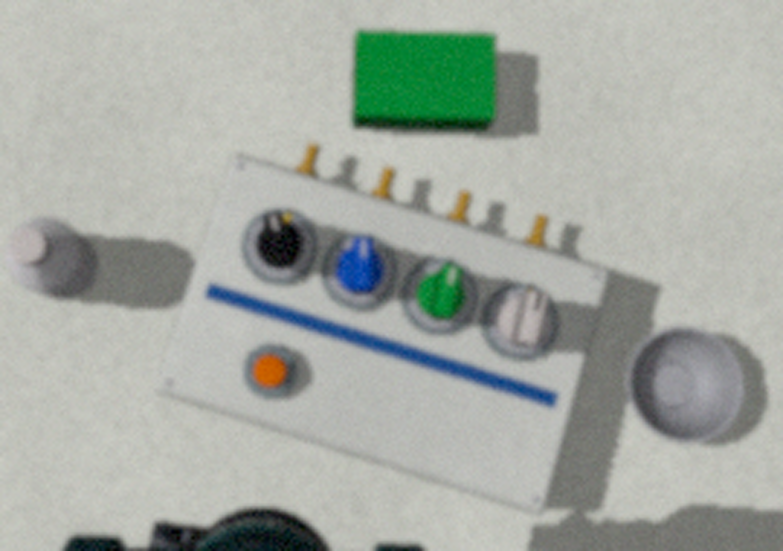

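```bash
python3 -c "
from station import job; print(job.job_done())"
```

```text
the job is handed in; nothing more can be done
None
```

The blue valve is shut and the line is vented. The job was handed in at about 13 s with the arm clear of everything.

- **Valve:** I turned the blue knob clockwise about 38° until the yellow mark started to move and the torque rose. I then squeezed the seal about 10° more and held it there for over 1 s before letting go.
- **Squeeze checks:** Three checks on the amount gave slightly different answers. The tool's turn gave 10.0°, the torque rise of about 0.18 N m gave 10 to 10.6°, and the mark gave 10 to 12°. The spread on the mark is because it read 2° differently after release than before the seat. All are well under 20°. After release the mark was back at its black line and the knob had eased back to its seat.
- **Vent button:** My first press was incomplete because the tool slid sideways at about 4 N, so I lifted off, re-centred and pressed again. The second press met the hard stop. The wrist force read about 56 N there, above the 5 N needed but below the 120 N limit, and it came through the fingertips. On release the button sprang back up.
- **Surroundings:** In the last pictures the other three knobs, the bottle, the bowl and the carton look the same as at the start. I compared them by eye and did not measure them.

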